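Feel the pad gap of a brake caliper with a taper gauge

TASK

Take the taper gauge (the one with the flat rectangular handle) out of the gauge rack and slide its blade, tip down, between the two pads of the brake caliper until it drags snugly on both pads: ease it down slowly until it takes a push of about 6 N, well short of jamming. Be gentle, do not lean on the caliper or pads, leave everything else where it is, and finish while still holding the gauge at that depth, without letting go.

Things in the scene. Friction and masses are not known exactly. Their poses are not given: they have to be found in the camera images.
- gauge: taper gauge: steel wedge blade down, black flat rectangular handle up. Origin: centre of the blade's tip; z up to the handle, x across the blade's thickness, y its width (half turn about z: same). Blade 75 mm long, 20 wide, 2 thick at the tip, 9.5 at the top (1 mm per 10 mm). About 0.14 kg. It starts upright in any of the rack's slots, its guard on the rack's top, tip 10 mm above the bench
- gauge_grip (a point): point to grip the taper gauge: middle of its handle, 103 mm above the tip. Pinch the 14 mm thickness, along the gauge's x. Handle 14 (x) by 30 (y) mm, from 79 to 123 mm above the tip; guard plate 22 (x) by 36 (y) by 4 mm just below it, 75 to 79 mm above the tip
- rack: grey fixed gauge rack, block 60 (x) by 190 (y) by 85 mm tall, origin at the centre of its underside; three through slots 11.5 (x) by 26 (y) mm in a row along y at -60, 0 and +60 mm. Which gauge hangs in which slot varies. Lift a gauge over 80 mm to clear it
- mouth (a point): mouth of the gap between the two pads, level with the pads' upper edges, 105 mm above the bench, mid-width; z up, x across the gap (set pad to spring pad), y along it. A lead-in narrows by 5 mm from each side over the top 11 mm; below, the faces are upright, 50 mm wide, 3 to 5.5 mm apart (unknown beforehand), free to 68 mm below the mouth. The gap's middle lies within 1 mm of this point in x
- stand: fixed steel stand of the brake caliper, base 160 (x) by 85 (y) mm, origin at the centre of its underside straight below the mouth, axes as the mouth's. Nothing on it is higher than the mouth. The grey caliper with both pads floats on it up to 6 mm either way along x, nearly free (0.15 N per mm), so the gap centres itself on the blade
- set_pad: steel pad on the mouth's -x side, held by its adjusting screw; it does not yield. Origin as the stand's, moving with the caliper and the screw. The blade first touches both pads with its tip about 21 to 46 mm below the mouth, depending on the gap
- spring_pad: steel pad on the mouth's +x side, sprung towards the gap: it yields in +x at 3 N, then 6 N more per mm, so the grip on the blade grows about 0.6 N per mm of depth after the first touch; the downward push is about 1.3 times that grip (friction 0.5 to 0.7). Origin as the stand's, moving with the caliper
- knob_gauge: another gauge hanging in the rack, with a round knob handle 26 mm across, 107 mm tall; leave it
- pin_gauge: another gauge hanging in the rack, with a T-bar handle (12 mm bar, 46 mm long in y), 107 mm tall; leave it
- screwdriver: screwdriver lying on the bench between rack and caliper; leave it
- jar: small jar, 48 mm across, 60 mm tall; leave it
- battery: tool battery pack, 115 by 75 by 66 mm; leave it
- wrench: wrench lying on the bench; leave it
- carton: cardboard carton 160 by 110 by 70 mm; leave it
Things that resemble listed ones, but are neither listed nor needed, are in the scene too. Leave any red look-alike of the stand alone. Leave any purple or turquoise look-alike of the gauge alone.

How it is judged:
On the way, in this order (a step that is already met when the one before it is completed fails the run):
1. the taper gauge is held clear of the rack (contact force between the fingers and gauge above 2 N and contact force between gauge and rack below 0.05 N and z of gauge in the frame of rack above 0.088 m), for 0.1 s.
2. its blade is between the pads, tip at least 15 mm below the mouth (contact force between the fingers and gauge above 2 N and contact force between gauge and rack below 0.05 N and z of gauge in the frame of mouth between -0.068 and -0.015 m and y of gauge in the frame of mouth between -0.015 and 0.015 m and angle between the z axis of gauge and the z axis of mouth, either way round below 0.12 rad and angle between the x axis of gauge and the x axis of mouth, either way round below 0.15 rad), for 0.1 s.
At the end, for the whole second after the job is handed in: The gripper holds the taper gauge still, clear of the rack, blade upright (within 0.12 rad) and square (within 0.15 rad) between the pads, within 15 mm of the middle of their width, tip 15 to 68 mm below the mouth; the spring pad presses on it with 2.5 to 12 N and the set pad with 2 to 13 N (all of step 2 and contact force between gauge and spring_pad between 2.5 and 12 N and contact force between gauge and set_pad between 2 and 13 N and linear speed of gauge below 0.01 m/s); the arm keeps its last pose, push and grip.
It fails at once if the gauge is forced: over 22 N on a pad or 45 N on the caliper in all (contact force between gauge and spring_pad above 22 N or contact force between gauge and set_pad above 22 N or contact force between gauge and stand above 45 N).
It fails at once if the robot itself leans on the caliper with over 12 N (contact force between the arm and stand above 12 N).
It fails at once if another gauge is moved more than 20 mm (distance of any of knob_gauge, pin_gauge from where it was at the start of the episode above 0.02 m).
It fails at once if a bystander is moved more than 30 mm (distance of any of screwdriver, jar, battery, wrench, carton from where it was at the start of the episode above 0.03 m).
It also fails if it takes over 61 s, if anything falls off the work surface, if the arm or the gripper's body presses on something with over 40 N, if the wrist force passes 120 N, or if a joint passes its speed limit or range.

ROBOT

A 6-joint arm with a two-finger parallel gripper is mounted at the origin on the work surface. World frame = base frame: x ahead of the robot, y to its left, z up, the work surface at z = 0. Lengths are in m, angles in rad, forces in N, time in s.
With the tool pointing down it reaches from about 0.225 to 0.725 m from the base axis. Payload 3.1 kg.
Tool frame: the origin (TCP) lies on the mounting face of the last link; the fingertips stand 173 mm ahead of it and the grasp point (between the pads) lies 155 mm ahead of it; z points along the fingers, y is the line along which they close (so a half turn about z gives the same grasp; the last joint's range is limited). The gripper opens to 85 mm and grips with 20 to 120 N. Pads are 22 mm wide; open, the fingers measure 114 mm over their backs; the gripper's body (76 mm by 85 mm) begins 54 mm behind the grasp point. The pads swing forward as they close: fully open they stand 13 mm farther back than shut.
Start: joints at [-1.394, 0.048, 0.099, 1.622, 0, 1.443], TCP at [0.158, -0.501, 0.405] pointing down, gripper open.
Joint ranges: [-2.91, 2.91], [-0.99, 1.94], [-1.21, 1.42], [-2.12, 2.29], [-1.49, 1.47], [-3.14, 3.14]. Speed limits (rad/s): [2.79, 2.79, 3.14, 3.14, 3.14, 3.14].

INTERFACE

Orientations are given as [roll, pitch, yaw] about the fixed x, y, z axes, in that order (R = Rz(yaw) Ry(pitch) Rx(roll)).
In Python, from station import robot, cams, workorder gives the robot as it stands. The module is installed in compiled form; this text tells all that it offers.
- The arm moves only by the tool jog_arm, never from a script. Its argument "targets" is a list of rows, each a list of 5 numbers: the opening, from -1 (shut) to 1 (fully open), then the shift along the tool's x, y, z scaled (see below), then the turn about the tool's z scaled (see below). In form: [[hand, dx, dy, dz, yaw], ...]. A call has 1 to 5 rows; each row is the pose to reach, as a shift and turn from the pose commanded when the call began, along the tool's axes at that moment, turning the shorter way round; what a row does not reach only later rows make up. The controller multiplies each number of a shift by 0.3 m and each number of a turn by 180 degrees. A row lasts 1/12 s, in which the tool goes at most 41.7 mm and 7.16 degrees, less where a joint would pass 70% of its speed; a pose out of reach is approached as far as the arm can. A call with a number of a shift or a turn outside -1 to 1 is refused whole. A call with a gripper value outside its range is refused whole. The fingers move at their own pace and stop on an object; "squeeze" is the grip in N (left out, the last holds). Time passes only in rows, so rows that repeat a pose let the fingers close. It gives the time, the measured TCP pose, the force, the opening and the grip force at its end, in the units of the state.
- robot.state(): the state, without advancing time (a new reading comes with each control period).
- cams.get_image(name): name is "side" or "top" or "wrist"; returns the picture (400x640x3 uint8, red, green, blue); there is no depth.
- cams.camera_info(name): a dict with "fov_y" (degrees; the focal length in pixels is half the picture's height over the tangent of half this angle, whatever the lens; pixels are square), "cx", "cy" (the principal point, pixels), "R" (3x3) and "t" (3): a world point X has camera coordinates R X + t. Camera axes: x right, y down, z forward; pixel columns grow to the right and rows downward; lengths in m; the calibration is good to about 2 mm. A picture is of the moment at which its call begins: read the wrist's pose just before it. camera_info takes no time and is no camera call; for the wrist camera it gives the pose at the moment of the call.
- workorder.job_done(): hands the job in; it is judged then, once.
Trained networks look in the newest picture that a camera, given by its name, has taken for a name from the list of things; names that differ only in an ending like _2 or _b are one class to them, and where a whole thing is asked for, a point or a joint stands for the part that bears it (a point fixed in the world has none). Each returns a list of dicts, best first, with "conf" (0 to 1); they miss things now and then, are a little off and sometimes report something else, mostly with a low value. They report only what shows in the picture. A call takes as long as a camera call. They do not tell look-alikes from the thing itself.
- cams.recognise(camera, query): "xy" ([column, row] in pixels, amid what is visible of it).
- cams.place_of(camera, query): "xy" ([column, row] in pixels: a listed point, or the origin of a listed thing).
The state is a dict: "clock": time; "joint_positions": joint angles; "dq": joint speeds; "joint_efforts": joint torques, N m; "ee_pos": TCP position; "tool_rot": TCP orientation; "force": force on the tool from outside, world axes, zero at the start; "ft_torque": the same for the moment, N m; "gripper_width": finger opening in m; "finger_force": force on a finger pad.
Only numpy, scipy, OpenCV 4.12 (cv2) and the standard library are available. Lean on these libraries where they do the work, as an engineer would, in place of code of your own. Each camera call takes 0.05 s, during which the arm holds its last target. There are 200 camera calls.

## Working session

There is one attempt and no reset: what is moved stays moved. The work goes in short steps, Python scripts to look and compute and a tool call to move; the robot and the scene stay as the last step left them, time stands still between calls to the robot, and variables do not carry over. Pictures are saved under pics/ and viewed, at most 10 in all, crops included, and the job is handed in when it is done.

Besides the shell and the picture viewer there is one more tool, called after "Emit:" as name([rows], argument=value, ...), one row to a line, values as JSON. jog_arm: Moves the arm, as the interface text tells. Its arguments: {"type":"object","properties":{"targets":{"type":"array","items":{"type":"array","items":{"type":"number","minimum":-1,"maximum":1}}},"squeeze":{"type":"number"}},"required":["targets"]}

```bash
mkdir -p pics; python3 - <<'E'
from station import robot,cams
import cv2,numpy as np
ims=[]
for c in ["top","side"]:
    im=cams.get_image(c); cv2.imwrite(f"pics/{c}0.png",im[:,:,::-1])
    i=cams.camera_info(c); print(c,i)
    for q in ["gauge","gauge_grip","rack","mouth","stand","knob_gauge","pin_gauge"]:
        print(q,[(np.round(d["xy"]).tolist(),round(d["conf"],2)) for d in cams.place_of(c,q)][:4])
print(robot.state())
E
```

```text
top {'fov_y': 47.49377994287155, 'cx': 320.9813438320958, 'cy': 197.03865951075022, 'R': array([[-0.01094947, -0.99946477, -0.0308268 ],
       [-0.9977515 ,  0.01295887, -0.0657572 ],
       [ 0.06612149,  0.03003748, -0.99735936]]), 't': array([0.01507698, 0.51785102, 1.28433534])}
gauge [([171.0, 256.0], 0.89), ([241.0, 254.0], 0.76), ([253.0, 197.0], 0.53)]
gauge_grip [([204.0, 248.0], 0.7), ([277.0, 246.0], 0.69), ([247.0, 196.0], 0.55)]
rack [([256.0, 195.0], 0.84)]
mouth [([400.0, 210.0], 0.95), ([442.0, 121.0], 0.73)]
stand [([432.0, 130.0], 0.85), ([394.0, 212.0], 0.75)]
knob_gauge [([234.0, 191.0], 0.46)]
pin_gauge [([324.0, 238.0], 0.59), ([275.0, 201.0], 0.45)]
side {'fov_y': 49.85926535829778, 'cx': 313.9797617371964, 'cy': 204.09360347555656, 'R': array([[-0.88978899, -0.45622034,  0.01177091],
       [-0.32203118,  0.60937954, -0.72453605],
       [ 0.32337513, -0.6484748 , -0.68913638]]), 't': array([0.46773725, 0.24789003, 1.10294599])}
gauge [([296.0, 390.0], 0.8), ([327.0, 316.0], 0.76)]
gauge_grip [([338.0, 283.0], 0.98), ([306.0, 350.0], 0.82), ([281.0, 257.0], 0
[... 207 characters left out ...]
.8, 'joint_positions': array([-1.39379196e+00,  4.79825090e-02,  9.92508987e-02,  1.62199236e+00,
        6.33096076e-06,  1.44302531e+00]), 'dq': array([ 2.69360585e-05, -6.02910170e-04, -3.77362634e-04,  4.10781433e-05,
        2.05260887e-04,  9.59539742e-04]), 'joint_efforts': array([-8.79602048e-04, -3.38590479e+01,  3.20123863e+01,  6.73135419e-04,
       -1.91740305e-04, -2.97304986e-06]), 'ee_pos': array([ 0.15754528, -0.50080674,  0.40474622]), 'tool_rot': array([3.14152008e+00, 2.94031048e-06, 3.04775384e-01]), 'force': array([-0.37870023, -0.23295161, -0.57187056]), 'ft_torque': array([0.04373737, 0.04921778, 0.01076324]), 'finger_force': 0.0, 'gripper_width': 0.08520080038442872}
```

View pics/top0.png

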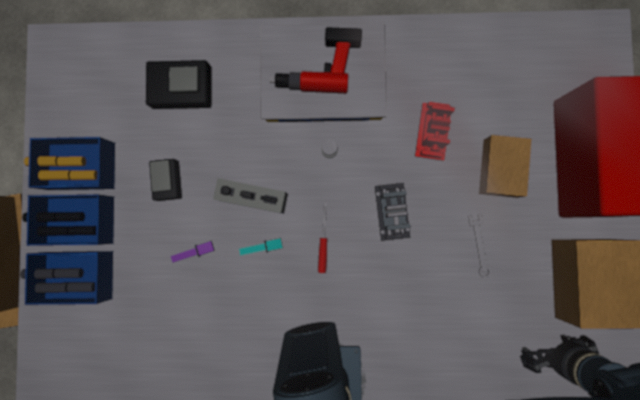

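View pics/side0.png

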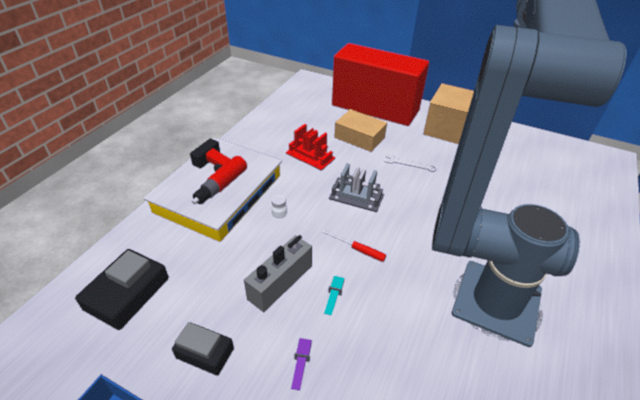

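Top view: the grey rack is at (250,195), with handles at (226,190), (250,196) and (275,201). The grey stand is at (394,211) and the red decoy stand at (434,130). 

Candidates for the gauge are the knob (side 262,270), the flat handle (278,257), the T-bar (294,242), and the purple (302,360) and turquoise (335,292) look-alikes. I choose the middle flat one and will check it in a crop.

```bash
cat > h.py <<'E'
import numpy as np,cv2
from station import robot,cams
def ray(c,xy,i=None):
    i=i or cams.camera_info(c); f=200/np.tan(np.radians(i["fov_y"]/2))
    R=np.array(i["R"]);t=np.array(i["t"])
    d=R.T@np.array([(xy[0]-i["cx"])/f,(xy[1]-i["cy"])/f,1.]); return -R.T@t,d
def atz(c,xy,z,i=None):
    o,d=ray(c,xy,i); return o+d*(z-o[2])/d[2]
E
python3 - <<'E'
from h import *
s=cv2.imread("pics/side0.png");t=cv2.imread("pics/top0.png")
a=cv2.resize(s[215:325,225:335],(400,400),interpolation=2);b=cv2.resize(t[150:250,205:305],(400,400),interpolation=2)
c=cv2.resize(t[165:255,350:440],(400,400)[::1],interpolation=2)
cv2.imwrite("pics/crop1.png",np.hstack([a,b])); 
r=lambda *a:print(np.round(atz(*a),4))
r("top",(250,196),.113+.01);r("side",(278,253),.113+.0);
r("top",(400,210),.105);r("top",(394,212),0);r("side",(362,172),.105)
# rack top edge ends
for p in [(226,190),(275,201)]: r("top",p,.107)
i=cams.camera_info("wrist");print(i)
E
```

```text
[0.5162 0.1934 0.123 ]
[0.5233 0.2024 0.113 ]
[ 0.475  -0.2029  0.105 ]
[ 0.4732 -0.2006  0.    ]
[ 0.4639 -0.1969  0.105 ]
[0.5343 0.2611 0.107 ]
[0.503  0.1292 0.107 ]
{'fov_y': 62.06075099386695, 'cx': 319.86823792187124, 'cy': 197.41892462183026, 'R': array([[ 2.99918955e-01, -9.53964661e-01,  2.15863483e-04],
       [-9.12668651e-01, -2.86869945e-01,  2.91104051e-01],
       [-2.77641053e-01, -8.75046348e-02, -9.56691374e-01]]), 't': array([-0.52461408, -0.03734688,  0.37858469])}
```

View pics/crop1.png

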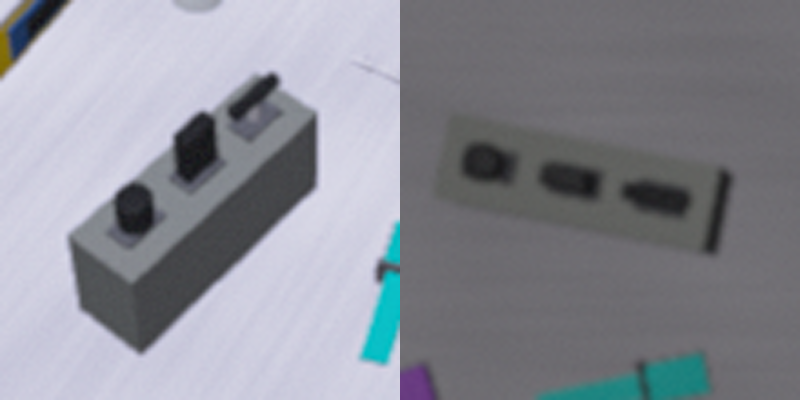

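The crop shows the knob on the left, the flat rectangular handle in the middle and the T-bar on the right. The middle one is the taper gauge. I'll first look at the caliper with the wrist camera on the way.

Emit:
jog_arm([
  [1,0.6,-0.3,0,-0.19],
  [1,0.6,-0.3,0,-0.19],
  [1,0.6,-0.3,0,-0.19],
  [1,0.6,-0.3,0,-0.19],
  [1,0.6,-0.3,0,-0.19],
])

```text
clock: 1.22
ee_pos: [0.3035, -0.359, 0.4049]
tool_rot: [3.141, -0.001, 0.908]
force: [0.2, -0.1, -0.1]
gripper_width: 0.0857
finger_force: 0.0
```

Emit:
jog_arm([
  [1,0.6,0.09,0,-0.19],
  [1,0.6,0.09,0,-0.19],
  [1,0.6,0.09,0,-0.19],
  [1,0.6,0.09,0,-0.19],
  [1,0.6,0.09,0,-0.19],
])

```text
clock: 1.63
ee_pos: [0.4377, -0.233, 0.4048]
tool_rot: [3.14, -0.002, 1.509]
force: [-0.0, 0.1, -0.5]
gripper_width: 0.0851
finger_force: 0.0
```

```bash
cat >> h.py <<'E'
def rel(x,y,z=None,yaw=None):
    s=robot.state();w=s["tool_rot"][2];p=s["ee_pos"];d=np.array([x,y])-p[:2]
    dx=d@[np.cos(w),np.sin(w)];dy=d@[np.sin(w),-np.cos(w)]
    print("rel units",np.round([dx/.3,dy/.3,0 if z is None else (p[2]-z)/.3,0 if yaw is None else -(yaw-w)/np.pi],3),"state",s["clock"],np.round(p,4),np.round(s["tool_rot"],3))
E
python3 - <<'E'
from h import *
rel(.47,-.202,.405,1.70)
E
```

```text
rel units [ 0.11   0.101 -0.001 -0.061] state 1.6333 [ 0.4377 -0.233   0.4048] [ 3.140e+00 -2.000e-03  1.509e+00]
```

Emit:
jog_arm([
  [1,0.11,0.1,0,-0.06],
  [1,0.11,0.1,0,-0.06],
  [1,0.11,0.1,0,-0.06],
])

```text
clock: 1.88
ee_pos: [0.4687, -0.2039, 0.4045]
tool_rot: [-3.141, -0.0, 1.692]
force: [-0.1, 0.7, -0.6]
gripper_width: 0.086
finger_force: 0.0
```

```bash
python3 - <<'E'
from h import *
i=cams.camera_info("wrist");im=cams.get_image("wrist");cv2.imwrite("pics/w1.png",im[:,:,::-1])
for q,z in [("mouth",.105),("stand",0),("set_pad",0),("spring_pad",0)]:
    for d in cams.place_of("wrist",q): print(q,d["xy"],round(d["conf"],2),np.round(atz("wrist",d["xy"],z,i),4))
rel(.47,-.202)
E
```

```text
mouth [327.3, 176.4] 0.9 [ 0.4734 -0.1919  0.105 ]
mouth [545.8, 330.5] 0.72 [ 0.7007 -0.3167  0.105 ]
stand [326.0, 156.5] 0.84 [ 0.4744 -0.1935  0.    ]
stand [494.3, 276.1] 0.79 [ 0.7047 -0.3187  0.    ]
set_pad [326.5, 159.1] 0.73 [ 0.4753 -0.1964  0.    ]
set_pad [494.9, 272.8] 0.68 [ 0.7041 -0.314   0.    ]
spring_pad [328.0, 155.1] 0.74 [ 0.4764 -0.1916  0.    ]
rel units [0.014 0.013 0.    0.   ] state 2.1333 [ 0.4667 -0.2066  0.4048] [-3.141  0.     1.684]
```

View pics/w1.png

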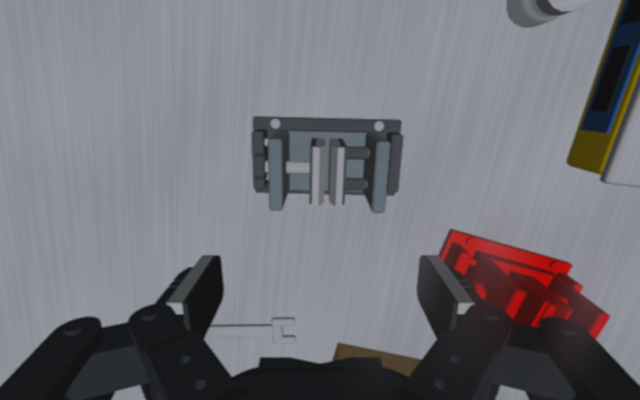

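The wrist image shows the grey caliper centred at (327,165). Its pads are at columns 318 and 337, with the gap at column 328. The base back edge runs (254,117)-(401,121). The red decoy is at (530,280). Next, the rack.

```bash
python3 - <<'E'
from h import *
a=atz("wrist",(254,117),.015);b=atz("wrist",(401,121),.015);print(a,b,np.degrees(np.arctan2(*(b-a)[1::-1])),np.linalg.norm(b-a))
print(atz("wrist",(328,176.4),.105))
rel(.519,.197,.405,1.34)
E
```

```text
[ 0.39197295 -0.16102626  0.015     ] [ 0.54594163 -0.14763696  0.015     ] 4.9700043931308215 0.15454975568802873
[ 0.47217198 -0.19478389  0.105     ]
rel units [ 1.317e+00  3.250e-01 -1.000e-03  1.100e-01] state 2.1333 [ 0.4667 -0.2066  0.4048] [-3.141  0.     1.684]
```

Emit:
jog_arm([
  [1,0.66,0.16,0,0.11],
  [1,0.66,0.16,0,0.11],
  [1,0.66,0.16,0,0.11],
  [1,0.66,0.16,0,0.11],
  [1,0.66,0.16,0,0.11],
])

```text
clock: 2.55
ee_pos: [0.4907, -0.0111, 0.405]
tool_rot: [3.141, 0.0, 1.336]
force: [1.2, -0.0, -0.1]
gripper_width: 0.0854
finger_force: 0.0
```

```bash
python3 - <<'E'
from h import *
rel(.519,.197,.405,1.34)
E
```

```text
rel units [ 0.697 -0.069 -0.    -0.001] state 2.55 [ 0.4907 -0.0111  0.405 ] [3.141 0.    1.336]
```

Emit:
jog_arm([
  [1,0.68,-0.07,0,0],
  [1,0.68,-0.07,0,0],
  [1,0.68,-0.07,0,0],
  [1,0.68,-0.07,0,0],
  [1,0.68,-0.07,0,0],
])

```text
clock: 2.97
ee_pos: [0.5171, 0.1932, 0.405]
tool_rot: [3.141, -0.0, 1.339]
force: [0.1, -0.4, 0.7]
gripper_width: 0.0856
finger_force: 0.0
```

Emit:
jog_arm([
  [1,0,0,0,0],
  [1,0,0,0,0],
  [1,0,0,0,0],
])

```text
clock: 3.22
ee_pos: [0.5171, 0.1911, 0.4047]
tool_rot: [-3.141, 0.001, 1.34]
force: [-1.0, -0.2, -0.2]
gripper_width: 0.0851
finger_force: 0.0
```

```bash
python3 - <<'E'
from h import *
i=cams.camera_info("wrist");im=cams.get_image("wrist");cv2.imwrite("pics/w2.png",im[:,:,::-1])
for q,z in [("gauge_grip",.113),("rack",0),("gauge",.01),("knob_gauge",.01),("pin_gauge",.01)]:
    for d in cams.place_of("wrist",q): print(q,d["xy"],round(d["conf"],2),np.round(atz("wrist",d["xy"],z,i),4))
rel(.519,.197)
E
```

```text
gauge_grip [152.0, 51.0] 0.64 [0.4234 0.3217 0.113 ]
gauge_grip [321.5, 173.9] 0.62 [0.5217 0.2054 0.113 ]
rack [319.2, 203.6] 0.75 [0.5055 0.1457 0.    ]
rack [322.3, 153.8] 0.58 [0.5225 0.2024 0.    ]
gauge [172.9, 150.5] 0.93 [0.3644 0.245  0.01  ]
gauge [320.0, 154.8] 0.9 [0.5201 0.2036 0.01  ]
knob_gauge [319.0, 95.5] 0.85 [0.5333 0.2644 0.01  ]
pin_gauge [319.3, 203.3] 0.86 [0.5065 0.1492 0.01  ]
rel units [0.021 0.001 0.    0.   ] state 3.5167 [0.5172 0.1908 0.405 ] [ 3.141 -0.     1.339]
```

View pics/w2.png

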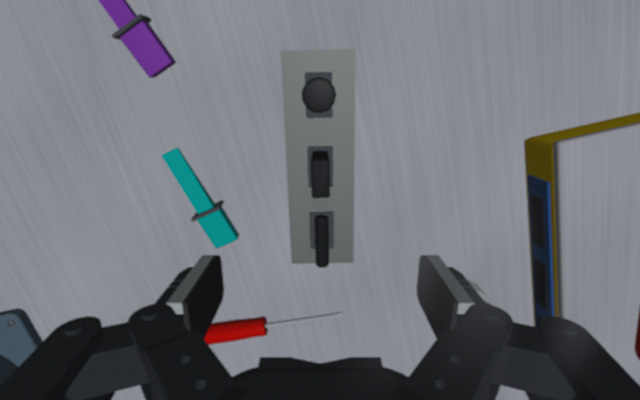

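The wrist view shows the knob at (319,95), the flat handle at (321,174) and the T-bar at (321,240), with the turquoise and purple decoys off to the left. The rack axis lines up with the tool. I'll centre and descend partway.

Emit:
jog_arm([
  [1,0.05,0.0,0,0],
  [1,0.05,0.0,0.1,0],
  [1,0.05,0.0,0.24,0],
  [1,0.05,0.0,0.24,0],
  [1,0.05,0.0,0.24,0],
])

```text
clock: 3.93
ee_pos: [0.5182, 0.2064, 0.3274]
tool_rot: [-3.131, 0.005, 1.342]
force: [0.2, -0.5, 1.0]
gripper_width: 0.0855
finger_force: 0.0
```

```bash
python3 - <<'E'
from h import *
cams.get_image("wrist")
i=cams.camera_info("wrist");im=cams.get_image("wrist");cv2.imwrite("pics/w3.png",im[:,:,::-1])
for q,z in [("gauge_grip",.113),("rack",0),("gauge",.01)]:
    for d in cams.place_of("wrist",q): print(q,d["xy"],round(d["conf"],2),np.round(atz("wrist",d["xy"],z,i),4))
rel(.521,.2045,.271,1.342)
E
```

```text
gauge_grip [109.8, 59.4] 0.92 [0.4337 0.3226 0.113 ]
gauge_grip [321.8, 221.8] 0.62 [0.5213 0.2087 0.113 ]
gauge_grip [198.3, 274.3] 0.57 [0.4369 0.1917 0.113 ]
rack [321.1, 184.0] 0.77 [0.5197 0.2029 0.    ]
gauge [140.1, 181.2] 0.92 [0.362 0.245 0.01 ]
gauge [320.2, 182.9] 0.71 [0.5197 0.2066 0.01  ]
rel units [-0.01  -0.002  0.223 -0.   ] state 4.1833 [0.5224 0.2073 0.3379] [ 3.133 -0.004  1.341]
```

View pics/w3.png

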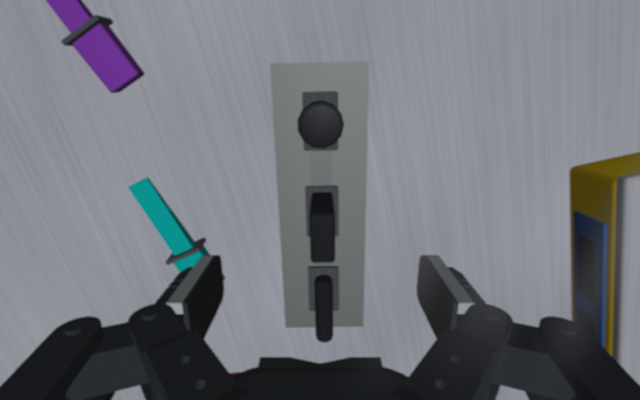

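The handle at (322,228) is centred between the fingers, so I'll descend and close.

Emit:
jog_arm([
  [1,0,0,0.05,0],
  [1,0,0,0.1,0],
  [1,0,0,0.15,0],
  [1,0,0,0.19,0],
  [1,0,0,0.205,0],
])

```text
clock: 4.6
ee_pos: [0.5211, 0.2069, 0.2716]
tool_rot: [3.14, -0.001, 1.341]
force: [0.4, 0.5, -0.1]
gripper_width: 0.0854
finger_force: 0.0
```

Emit:
jog_arm([
  [1,0,0,0,0],
  [1,0,0,0,0],
  [1,0,0,0,0],
])

```text
clock: 4.85
ee_pos: [0.5211, 0.2069, 0.2728]
tool_rot: [3.139, -0.001, 1.341]
force: [0.1, 0.4, 0.8]
gripper_width: 0.0853
finger_force: 0.0
```

Emit:
jog_arm([
  [0,0,0,0,0],
  [-0.4,0,0,0,0],
  [-0.6,0,0,0,0],
  [-1,0,0,0,0],
  [-1,0,0,0,0],
], squeeze=50)

```text
clock: 5.27
ee_pos: [0.5205, 0.2068, 0.2713]
tool_rot: [3.141, -0.0, 1.342]
force: [0.8, 1.0, 0.1]
gripper_width: 0.0253
finger_force: 0.0
```

Emit:
jog_arm([
  [-1,0,0,0,0],
  [-1,0,0,0,0],
  [-1,0,0,0,0],
  [-1,0,0,0,0],
  [-1,0,0,0,0],
])

```text
clock: 5.68
ee_pos: [0.5205, 0.2067, 0.2713]
tool_rot: [3.141, -0.0, 1.341]
force: [-0.8, -0.3, 0.6]
gripper_width: 0.0135
finger_force: 50.2
```

Emit:
jog_arm([
  [-1,0,0,-0.03,0],
  [-1,0,0,-0.08,0],
  [-1,0,0,-0.14,0],
  [-1,0,0,-0.2,0],
  [-1,0,0,-0.26,0],
])

```text
clock: 6.1
ee_pos: [0.5201, 0.2067, 0.3499]
tool_rot: [-3.14, 0.001, 1.342]
force: [0.3, -0.0, -1.8]
gripper_width: 0.0134
finger_force: 49.8
```

Emit:
jog_arm([
  [-1,0,0,-0.06,0],
  [-1,0,0,-0.12,0],
  [-1,0,0,-0.18,0],
  [-1,0,0,-0.22,0],
  [-1,0,0,-0.24,0],
])

```text
clock: 6.52
ee_pos: [0.5205, 0.2068, 0.4238]
tool_rot: [3.139, -0.001, 1.342]
force: [0.3, 1.4, -0.5]
gripper_width: 0.0133
finger_force: 49.9
```

```bash
python3 - <<'E'
from h import *
im=cams.get_image("side");cv2.imwrite("pics/s2.png",cv2.resize(im[100:340,180:460],None,fx=2.5,fy=2.5,interpolation=2)[:,:,::-1])
s=robot.state();print(s["gripper_width"],s["force"],s["finger_force"])
rel(.473,-.197,.42,1.658)
E
```

```text
0.013509188188450746 [ 0.04269088  0.58829254 -1.44500181] 49.885316491127014
rel units [-1.347  0.151  0.014 -0.101] state 6.5667 [0.5206 0.2068 0.4241] [ 3.138e+00 -2.000e-03  1.342e+00]
```

View pics/s2.png

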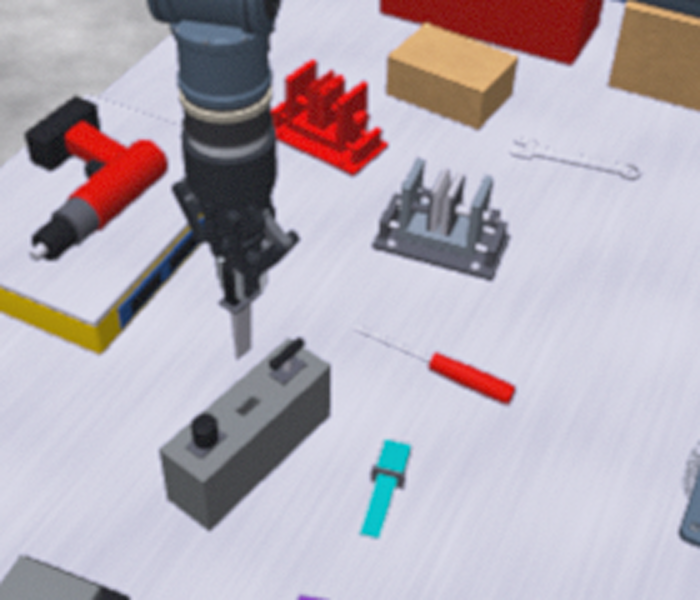

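The gauge hangs straight in the gripper at crop (240,320), the middle slot is empty, and the knob and T-bar gauges are still in place. On to the caliper.

Emit:
jog_arm([
  [-1,-0.06,0.01,0,-0.01],
  [-1,-0.18,0.02,0,-0.02],
  [-1,-0.31,0.04,0,-0.04],
  [-1,-0.44,0.05,0,-0.05],
  [-1,-0.57,0.07,0,-0.06],
])

```text
clock: 6.98
ee_pos: [0.5011, 0.0343, 0.4201]
tool_rot: [-3.139, -0.0, 1.533]
force: [0.1, -0.4, -0.8]
gripper_width: 0.014
finger_force: 49.8
```

```bash
python3 - <<'E'
from h import *
rel(.473,-.197,.42,1.658)
E
```

```text
rel units [-0.774 -0.064  0.    -0.04 ] state 6.9833 [0.5011 0.0343 0.4201] [-3.139 -0.     1.533]
```

Emit:
jog_arm([
  [-1,-0.12,-0.01,0,-0.01],
  [-1,-0.24,-0.02,0,-0.02],
  [-1,-0.36,-0.03,0,-0.03],
  [-1,-0.47,-0.04,0,-0.04],
  [-1,-0.57,-0.05,0,-0.04],
])

```text
clock: 7.4
ee_pos: [0.4793, -0.1367, 0.4201]
tool_rot: [-3.14, -0.001, 1.656]
force: [0.7, -0.1, -1.2]
gripper_width: 0.0133
finger_force: 49.8
```

```bash
python3 - <<'E'
from h import *
rel(.473,-.197,.42,1.658)
E
```

```text
rel units [-0.199 -0.038  0.    -0.001] state 7.4 [ 0.4793 -0.1367  0.4201] [-3.140e+00 -1.000e-03  1.656e+00]
```

Emit:
jog_arm([
  [-1,-0.07,-0.01,0,0],
  [-1,-0.13,-0.02,0,0],
  [-1,-0.18,-0.03,0,0],
  [-1,-0.2,-0.038,0,0],
  [-1,-0.2,-0.038,0,0],
])

```text
clock: 7.82
ee_pos: [0.4733, -0.1966, 0.4201]
tool_rot: [-3.14, -0.001, 1.653]
force: [0.2, 1.0, -1.6]
gripper_width: 0.0134
finger_force: 49.8
```

```bash
python3 - <<'E'
from h import *
ims=[]
for c in ["wrist","side","top"]:
    i=cams.camera_info(c);im=cams.get_image(c)
    for q,z in [("mouth",.105),("stand",0),("gauge",None),("gauge_grip",None)]:
        for d in cams.place_of(c,q)[:3]: 
            zz=z if z is not None else robot.state()["ee_pos"][2]-(.2613 if q=="gauge" else .158)
            print(c,q,np.round(d["xy"],1),round(d["conf"],2),np.round(atz(c,d["xy"],zz,i),4))
    y,x={"wrist":(130,220),"side":(110,290),"top":(150,340)}[c]
    ims.append(cv2.resize(im[y:y+(200 if c=="wrist" else 120),x:x+(200 if c=="wrist" else 120)],(400,400),interpolation=2))
cv2.imwrite("pics/c4.png",np.hstack(ims[:2])[:,:,::-1])
rel(.473,-.197,.42,1.658)
E
```

```text
wrist mouth [320.2 179.6] 0.85 [ 0.4726 -0.1915  0.105 ]
wrist mouth [541.8 315.7] 0.78 [ 0.7044 -0.3123  0.105 ]
wrist stand [491.  268.4] 0.9 [ 0.7064 -0.3174  0.    ]
wrist stand [324.2 158.1] 0.57 [ 0.4772 -0.1909  0.    ]
wrist stand [321.1 158.3] 0.27 [ 0.4736 -0.1914  0.    ]
wrist gauge [319.4 202.4] 0.68 [ 0.4724 -0.1951  0.1598]
wrist gauge_grip [319.8 277.5] 0.63 [ 0.473  -0.1955  0.2632]
side mouth [309.2 131.7] 0.86 [ 0.7056 -0.3126  0.105 ]
side mouth [359.4 172.2] 0.82 [ 0.4706 -0.1923  0.105 ]
side mouth [354.  196.8] 0.4 [ 0.4413 -0.0829  0.105 ]
side stand [308.6 154.9] 0.68 [ 0.7113 -0.3199 -0.    ]
side stand [356.5 200.1] 0.6 [ 0.4663 -0.1813 -0.    ]
side stand [358.8 196.2] 0.52 [ 0.467  -0.2017  0.    ]
side gauge [327.8 314.4] 0.86 [0.3272 0.3288 0.16  ]
side gauge [294.1 391.3] 0.71 [0.3122 0.4985 0.16  ]
side gauge [361.7 159.2] 0.69 [ 0.4659 -0.1868  0.16  ]
side gauge_grip [336.9 282.2] 0.82 [0.3173 0.3177 0.2633]
side gauge_grip [303.4 346.1] 0.78 [0.312  0.4625 0.2633]
side gauge_grip [364.1 131.5] 0.54 [ 0.4644 -0.1767  0.2633]
top mouth [440.8 122.6] 0.84 [ 0.7077 -0.3168  0.105 ]
top mouth [396.6 208.6] 0.61 [ 0.4789 -0.194   0.105 ]
top stand [395.2 211.6] 0.79 [ 0.4743 -0.204   0.    ]
top stand [430.5 129.7] 0.71 [ 0.7112 -0.3114  0.    ]
top gauge [170.6 257.5] 0.72 [0.3589 0.3902 0.16  ]
top gauge [240.2 251.7] 0.62 [0.3719 0.2116 0.16  ]
top gauge [257.1 197.9] 0.53 [0.5084 0.1682 0.16  ]
top gauge_grip [206.1 247.6] 0.78 [0.3875 0.2696 0.2632]
top gauge_grip [273.6 244.4] 0.6 [0.3934 0.1123 0.2632]
top gauge_grip [168.8 181.7] 0.16 [0.5425 0.3589 0.2632]
rel units [-0.005 -0.003  0.004 -0.001] state 8.5667 [ 0.4738 -0.1955  0.4212] [ 3.142 -0.     1.656]
```

View pics/c4.png

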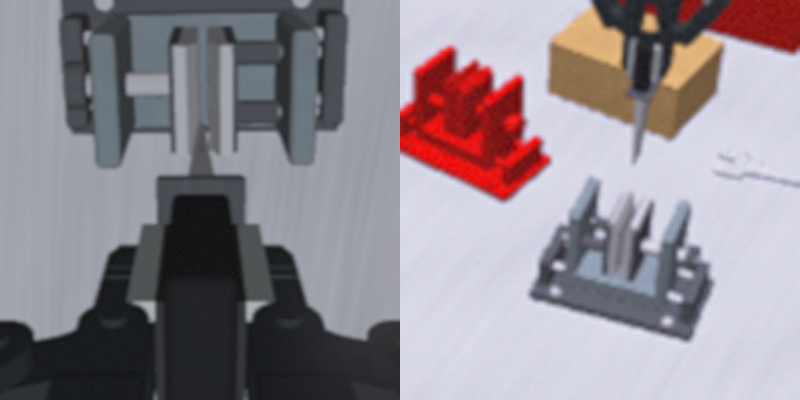

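The blade tip, at crop (203,128), is over the gap line, and the network agrees to about 3 mm in y. Nudging and lowering.

Emit:
jog_arm([
  [-1,0.008,0,0.03,0],
  [-1,0.008,0,0.07,0],
  [-1,0.008,0,0.11,0],
  [-1,0.008,0,0.14,0],
  [-1,0.008,0,0.16,0],
])

```text
clock: 8.98
ee_pos: [0.4733, -0.1929, 0.3712]
tool_rot: [-3.14, -0.002, 1.656]
force: [-1.0, -0.1, -0.9]
gripper_width: 0.0133
finger_force: 49.8
```

Emit:
jog_arm([
  [-1,0,0,0.01,0],
  [-1,0,0,0.02,0],
  [-1,0,0,0.03,0],
  [-1,0,0,0.04,0],
  [-1,0,0,0.05,0],
])

```text
clock: 9.4
ee_pos: [0.4738, -0.1933, 0.3585]
tool_rot: [3.141, 0.001, 1.656]
force: [-0.7, -0.1, -1.0]
gripper_width: 0.0134
finger_force: 49.8
```

Emit:
jog_arm([
  [-1,0,0,0.007,0],
  [-1,0,0,0.014,0],
  [-1,0,0,0.02,0],
  [-1,0,0,0.027,0],
  [-1,0,0,0.033,0],
])

```text
clock: 9.82
ee_pos: [0.4736, -0.1932, 0.3482]
tool_rot: [3.142, 0.0, 1.656]
force: [0.7, 0.4, -2.2]
gripper_width: 0.0137
finger_force: 49.8
```

```bash
python3 - <<'E'
from h import *
ims=[]
for c,(y,x,n) in {"wrist":(110,220,200),"side":(130,310,100)}.items():
    im=cams.get_image(c);ims.append(cv2.resize(im[y:y+n,x:x+n],(400,400),interpolation=2))
cv2.imwrite("pics/c5.png",np.hstack(ims)[:,:,::-1])
E
```

```text
(no output)
```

View pics/c5.png

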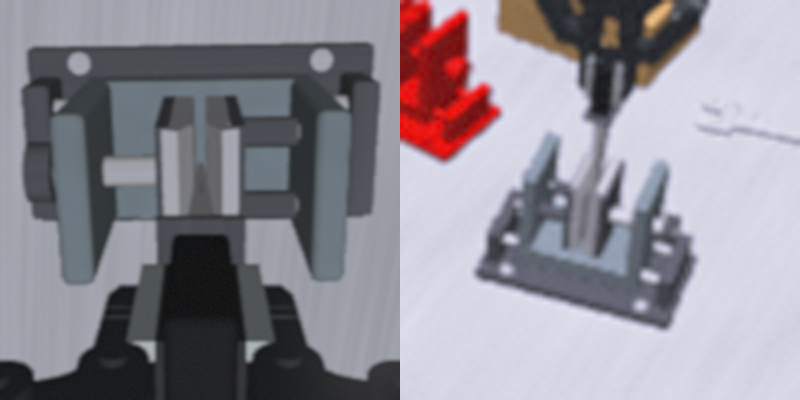

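Emit:
jog_arm([
  [-1,0,0,0.003,0],
  [-1,0,0,0.006,0],
  [-1,0,0,0.009,0],
  [-1,0,0,0.012,0],
  [-1,0,0,0.012,0],
])

```text
clock: 10.33
ee_pos: [0.4736, -0.1931, 0.3445]
tool_rot: [-3.141, -0.0, 1.656]
force: [-0.1, 0.6, -1.5]
gripper_width: 0.0134
finger_force: 49.8
```

The blade is between the pads, at (200,185) in the wrist crop, and square to them. I'll keep easing down in small steps.

Emit:
jog_arm([
  [-1,0,0,0.004,0],
  [-1,0,0,0.008,0],
  [-1,0,0,0.012,0],
  [-1,0,0,0.013,0],
  [-1,0,0,0.013,0],
])

```text
clock: 10.75
ee_pos: [0.4736, -0.1931, 0.3406]
tool_rot: [-3.141, -0.0, 1.656]
force: [1.5, 0.0, -0.4]
gripper_width: 0.0136
finger_force: 49.8
```

Emit:
jog_arm([
  [-1,0,0,0.004,0],
  [-1,0,0,0.008,0],
  [-1,0,0,0.012,0],
  [-1,0,0,0.013,0],
  [-1,0,0,0.013,0],
])

```text
clock: 11.17
ee_pos: [0.4735, -0.1931, 0.3367]
tool_rot: [-3.141, -0.0, 1.656]
force: [0.1, -0.2, -0.6]
gripper_width: 0.0134
finger_force: 49.8
```

Emit:
jog_arm([
  [-1,0,0,0.004,0],
  [-1,0,0,0.008,0],
  [-1,0,0,0.01,0],
  [-1,0,0,0.01,0],
  [-1,0,0,0.01,0],
])

```text
clock: 11.58
ee_pos: [0.4736, -0.1932, 0.3338]
tool_rot: [-3.141, -0.0, 1.656]
force: [0.7, 0.7, -1.5]
gripper_width: 0.0135
finger_force: 49.8
```

Emit:
jog_arm([
  [-1,0,0,0.004,0],
  [-1,0,0,0.008,0],
  [-1,0,0,0.01,0],
  [-1,0,0,0.01,0],
  [-1,0,0,0.01,0],
])

```text
clock: 12.0
ee_pos: [0.4736, -0.1932, 0.3308]
tool_rot: [-3.141, -0.0, 1.656]
force: [1.2, -0.6, -1.9]
gripper_width: 0.0134
finger_force: 49.8
```

Emit:
jog_arm([
  [-1,0,0,0.004,0],
  [-1,0,0,0.008,0],
  [-1,0,0,0.01,0],
  [-1,0,0,0.01,0],
  [-1,0,0,0.01,0],
])

```text
clock: 12.42
ee_pos: [0.4736, -0.1932, 0.3277]
tool_rot: [-3.141, -0.0, 1.656]
force: [0.4, -0.2, -1.5]
gripper_width: 0.0134
finger_force: 49.8
```

Emit:
jog_arm([
  [-1,0,0,0.004,0],
  [-1,0,0,0.008,0],
  [-1,0,0,0.01,0],
  [-1,0,0,0.01,0],
  [-1,0,0,0.01,0],
])

```text
clock: 12.83
ee_pos: [0.4738, -0.1932, 0.3255]
tool_rot: [3.141, 0.001, 1.656]
force: [-0.2, -0.1, 0.5]
gripper_width: 0.0127
finger_force: 50.2
```

Emit:
jog_arm([
  [-1,0,0,0.004,0],
  [-1,0,0,0.007,0],
  [-1,0,0,0.007,0],
  [-1,0,0,0.007,0],
  [-1,0,0,0.007,0],
])

```text
clock: 13.25
ee_pos: [0.4737, -0.1933, 0.3232]
tool_rot: [3.141, 0.001, 1.656]
force: [0.5, 0.3, 3.4]
gripper_width: 0.0136
finger_force: 50.5
```

Emit:
jog_arm([
  [-1,0,0,0.004,0],
  [-1,0,0,0.004,0],
  [-1,0,0,0.004,0],
  [-1,0,0,0.004,0],
])

```text
clock: 13.58
ee_pos: [0.4737, -0.1933, 0.3218]
tool_rot: [3.141, 0.0, 1.656]
force: [0.9, -0.5, 3.0]
gripper_width: 0.0134
finger_force: 50.6
```

```bash
python3 - <<'E'
from h import *
f=[]
for k in range(8): cams.get_image("side"); s=robot.state(); f.append(s["force"])
print(np.mean(f,0),np.std(f,0),s["ee_pos"],s["clock"])
E
```

```text
[-0.04717854 -0.63104691  3.99609793] [0.47340308 0.39078208 0.46678941] [ 0.47366594 -0.19324266  0.32177574] 13.9833
```

Emit:
jog_arm([
  [-1,0,0,0.002,0],
  [-1,0,0,0.004,0],
  [-1,0,0,0.004,0],
  [-1,0,0,0.004,0],
  [-1,0,0,0.004,0],
])

```text
clock: 14.4
ee_pos: [0.4736, -0.1932, 0.3204]
tool_rot: [-3.142, 0.0, 1.656]
force: [-0.1, -0.8, 4.9]
gripper_width: 0.0132
finger_force: 50.7
```

```bash
python3 - <<'E'
from h import *
f=[]
for k in range(8): cams.get_image("side"); s=robot.state(); f.append(s["force"])
print(np.mean(f,0),s["ee_pos"],s["tool_rot"],s["gripper_width"],s["clock"])
from station import workorder
if 3.6<np.mean(f,0)[2]<7: print(workorder.job_done())
E
```

```text
[ 0.45444285 -0.67546372  4.25899618] [ 0.47361799 -0.19317819  0.32041579] [-3.14158803e+00  4.03920341e-05  1.65564124e+00] 0.013373584519077988 14.8
the job is handed in; nothing more can be done
None
```

I handed the job in with the taper gauge still held between the pads, tip about 46 mm below the mouth and pushing down at about 5.7 N; the hand-in reported no verdict.

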